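# Lower the date-stamp head onto the carton

## Robot

A 7-joint arm with a two-finger parallel gripper is mounted at the origin on the work surface. World frame = base frame: x ahead of the robot, y to its left, z up, the work surface at z = 0. Lengths are in m, angles in rad, forces in N, time in s.
With the tool pointing down it reaches from about 0.425 to 1.025 m from the base axis. Payload 3.6 kg.
Tool frame: the origin (TCP) lies midway between the tips of the shut fingers; the grasp point (between the pads) lies 19 mm behind it; z points along the fingers, y is the direction in which the jaws open and shut (so a half turn about z gives the same grasp; the last joint's range is limited). The gripper opens to 85 mm and grips with 20 to 120 N. Pads are 22 mm wide; open, the fingers measure 114 mm over their backs; the gripper's body (76 mm by 85 mm) begins 54 mm behind the grasp point. The pads swing forward as they close: fully open they stand 13 mm farther back than shut.
Start: joints at [-1.308, 0.591, 0.048, 1.609, -0.033, 0.943, -0.034], TCP at [0.253, 0.68, 0.231] pointing down, gripper open.
Joint ranges: [-2.69, 2.69], [-0.47, 2.24], [-1.27, 1.36], [0.19, 2.51], [-1.53, 4.68], [0.08, 2.07], [-3.09, 3.09]. Speed limits (rad/s): [2.57, 2.57, 3.14, 3.14, 3.14, 3.14, 3.14].

## Interface

Orientations are given as a unit quaternion [x, y, z, w].
In Python, from station import manip gives the robot as it stands.
- The arm moves only by the shell command python3 -m inch 'ROWS' [FORCE]. ROWS is text: rows parted by semicolons, each of 5 numbers parted by spaces: the shift along the tool's x, y, z in cm, then the turn about the tool's z in degrees, then the closure in counts, from 0 (fully open) to 255 (shut). In form: dx dy dz turn hand; .... A call has exactly 8 rows; each row is the pose to reach, as a shift and turn from the pose commanded when the call began, along the tool's axes at that moment; what a row does not reach only later rows make up. A row lasts 1/8 s, in which the tool goes at most 62.5 mm and 10.7 degrees, less where a joint would pass 70% of its speed; a pose out of reach is approached as far as the arm can. A call with a gripper value outside its range is refused whole. The fingers move at their own pace and stop on an object; FORCE is the grip in N (left out, the last holds). Time passes only in rows, so rows that repeat a pose let the fingers close, or fill a call up. It gives the time, the measured TCP pose, the force and the opening at its end, in the units of the state.
- manip.sense(): the state, without advancing time (a new reading comes with each control period).
- manip.grab_frame(name): name is "scene" or "top"; returns a dict with "pixels" (420x560x3 uint8, blue, green, red), "range_z" (420x560 float32, m along the optical axis (not along the pixel's ray), 0 where there is no reading), "intrinsics" (3x3 intrinsics, pixels), "rvec" (rotation vector, rad) and "tvec" (3), from world to camera coordinates, as OpenCV has them. Camera axes: x right, y down, z forward; pixel columns grow to the right and rows downward; lengths in m; the calibration is good to about 2 mm. A picture is of the moment at which its call begins.
- manip.sign_off(): hands the job in, once; it reports no verdict.
Trained networks look in the newest picture that a camera, given by its name, has taken for a name from the list of things; names that differ only in an ending like _2 or _b are one class to them, and where a whole thing is asked for, a point or a joint stands for the part that bears it (a point fixed in the world has none). Each returns a list of dicts, best first, with "score" (0 to 1); they miss things now and then, are a little off and sometimes report something else, mostly with a low value. They report only what shows in the picture. A call takes as long as a camera call.
- manip.search_frame(camera, target): "xy" ([column, row] in pixels, amid what is visible of it).
- manip.landmark_of(camera, target): "xy" ([column, row] in pixels: a listed point, or the origin of a listed thing).
The state is a dict: "t": time; "joint_pos": joint angles; "joint_vel": joint speeds; "effort": joint torques, N m; "tcp_pos": TCP position; "tcp_rot": TCP orientation; "ft_force": force on the tool from outside, world axes, zero at the start; "ft_torque": the same for the moment, N m; "finger_gap": finger opening in m.
Only numpy, scipy, OpenCV 4.12 (cv2) and the standard library are available. Lean on these libraries where they do the work, as an engineer would, in place of code of your own. Each camera call takes 0.05 s, during which the arm holds its last target.

## Task

Two small date stamps stand on the packing table. Lower the head of the one with the red knob, which has a carton under it, by swinging its small lever down from its raised position until it is fully down against its stop, and let go of it. Leave the lever of the blue-knobbed stamp as it is.

Things in the scene. Friction and masses are not known exactly. Their poses are not given: they have to be found in the camera images.
- red_coder: Red-knobbed date stamp, fixed: base 170 (x) by 150 mm, grey column at +x, white head 130 by 70 mm with its top 149 mm above the table, striped carton under its black foot. Origin: centre of the underside; z up, yaw up to 0.45 rad. Lever pivot at (0, -42, 160) mm in this frame, axis along x, between cheeks 172 mm high; the lever points to -y, beyond the head, and swings in the plane x = 0.
- red_lever (a joint): Angle of the red-knobbed lever, rad. 0: fully raised, 0.6 rad above level, pointing out to the stamp's -y; grows as it swings down; 1.0: at its lower stop, 0.4 rad below level. Starts at 0 to 0.25. Round steel bar 10 mm thick, 100 mm from pivot to knob centre; friction (2 to 3 N to push near the knob) holds it where it is left. The foot sinks with it onto the carton.
- red_knob (a point): Centre of the red ball knob, 26 mm in diameter, at the end of the lever, 100 mm from the pivot: about 216 mm above the table with the lever fully raised, about 121 mm when fully down.
- blue_knob (a point): Centre of the blue ball knob, 26 mm in diameter, at the end of the same kind of lever on the other stamp (same build and height, no carton on its plate), which is to stay as it is.

How it is judged:
At the end, for the whole second after the job is handed in: The red-knobbed lever is down, within about 0.18 rad (10 degrees) of its lower stop (joint above 0.82), at rest and released; the blue knob is within 15 mm of where it was at the start (value of joint red_lever above 0.82 rad and velocity of joint red_lever between -0.1 and 0.1 rad/s and distance of blue_knob from where it was at the start of the episode below 0.015 m); the robot touches nothing.
It fails at once if the blue-knobbed lever is moved (its knob more than 15 mm) (distance of blue_knob from where it was at the start of the episode above 0.015 m).
It also fails if it takes over 29 s, if anything falls off the work surface, if the arm or the gripper's body presses on something with over 40 N, if the wrist force passes 120 N, or if a joint passes its speed limit or range.

## Working session

There is one attempt and no reset: what is moved stays moved. The work goes in short steps, Python scripts to look and compute and a shell command to move; the robot and the scene stay as the last step left them, time stands still between calls to the robot, and variables do not carry over. Pictures are saved under pics/ and viewed, and the job is handed in when it is done.

```bash
mkdir -p pics
cat > h.py <<'E'
import numpy as np, cv2
from scipy.spatial.transform import Rotation as R
from station import manip
def grab(n,fn=None):
    f=manip.grab_frame(n)
    if fn: cv2.imwrite('pics/'+fn,f['pixels'])
    return f
def world(f,xy,off=0,w=2):
    u,v=int(round(xy[0])),int(round(xy[1]))
    p=f['range_z'][max(0,v-w):v+w+1,max(0,u-w):u+w+1]; p=p[p>0]
    z=np.median(p)+off; K=f['intrinsics']
    c=np.array([(xy[0]-K[0,2])/K[0,0]*z,(xy[1]-K[1,2])/K[1,1]*z,z])
    Rm=cv2.Rodrigues(np.array(f['rvec'],float))[0]
    return Rm.T@(c-np.ravel(f['tvec']))
E
python3 - <<'E'
from h import *
s=manip.sense(); print(s['t'],s['tcp_pos'],s['tcp_rot'],s['finger_gap'])
for c in ('scene','top'):
    f=grab(c,c+'0.png')
    for t in ('red_knob','blue_knob','red_coder'):
        for d in manip.landmark_of(c,t)[:2]:
            print(c,t,d['xy'],round(d['score'],2),world(f,d['xy']).round(4))
E
```

```text
0.0 [0.25224787 0.67882472 0.23014208] [ 1.76928556e-01  9.84223063e-01 -1.10970078e-03 -1.31735871e-04] 0.08557473647006603
scene red_knob [185.2, 102.6] 0.7 [ 0.4103 -0.22    0.2101]
scene blue_knob [328.7, 191.0] 0.9 [0.5044 0.0948 0.2064]
scene red_coder [237.6, 204.6] 0.82 [ 0.4898 -0.0903  0.0463]
top red_knob [401.9, 287.0] 0.81 [ 0.4101 -0.2188  0.2106]
top blue_knob [217.9, 229.4] 0.68 [0.4986 0.0954 0.2072]
top red_coder [323.1, 258.7] 0.71 [ 0.4544 -0.0912  0.1479]
```

View pics/scene0.png

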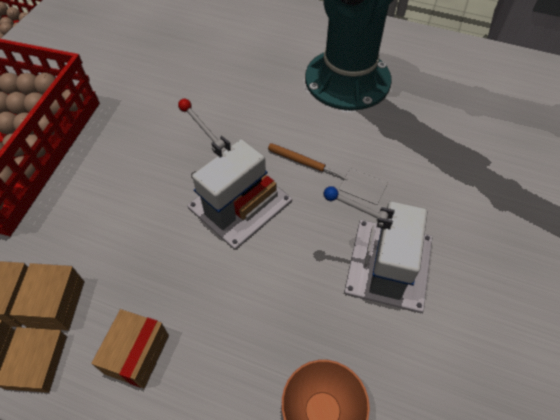

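View pics/top0.png

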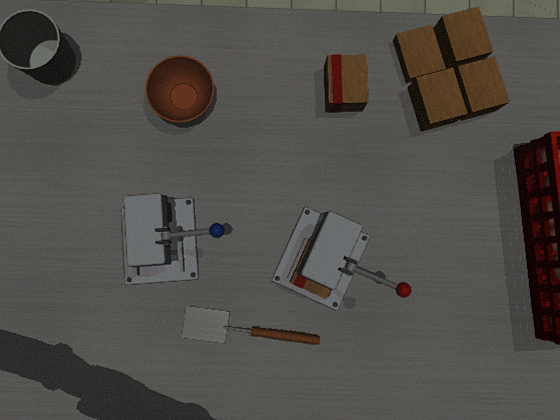

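The scene view shows the red knob at about (185,103) and its pivot near (222,148). The blue knob is at (330,193). The top view shows the red knob at (403,289), its pivot near (347,265), and the blue knob at (217,230). Next I'll fit the knob centres and the pivot.

```bash
cat >> h.py <<'E'
def cloud(f):
    K=f['intrinsics'];z=f['range_z'];v,u=np.indices(z.shape)
    c=np.stack([(u-K[0,2])/K[0,0]*z,(v-K[1,2])/K[1,1]*z,z],-1)
    return (c-np.ravel(f['tvec']))@cv2.Rodrigues(np.array(f['rvec'],float))[0]
def knob(f,col):
    from scipy.optimize import least_squares
    b,g,r=[f['pixels'][...,i].astype(int) for i in range(3)]
    m=((r-np.maximum(g,b))>50) if col=='red' else ((b-np.maximum(g,r))>40)
    P=cloud(f); m&=(f['range_z']>0)&(P[...,2]>.09)&(P[...,2]<.24)&(np.abs(P[...,1])<.32)&(P[...,0]<.65)
    p=P[m]
    if len(p)<8: return None
    med=np.median(p,0); p=p[np.linalg.norm(p-med,axis=1)<.02]
    s=least_squares(lambda c:np.linalg.norm(p-c,axis=1)-.013,med-[0,0,.01],loss='soft_l1',f_scale=.002)
    return s.x,len(p),np.abs(s.fun).mean()
E
python3 - <<'E'
from h import *
for c in ('scene','top'):
    f=grab(c)
    for col in ('red','blue'): print(c,col,knob(f,col))
    P=cloud(f); z=P[...,2]
    # cheeks/head near red stamp
    d=np.hypot(P[...,0]-.47,P[...,1]+.10)
    m=(d<.09)&(z>.158)&(z<.18)&(f['range_z']>0); print('cheeks',m.sum(),P[m].mean(0))
    m=(d<.12)&(z>.142)&(z<.152)&(f['range_z']>0)
    q=P[m]; print('head',m.sum(),q.mean(0),cv2.minAreaRect((q[:,:2]*1000).astype(np.float32)))
E
```

```text
scene red (array([ 0.40744124, -0.22547709,  0.19971094]), 107, np.float64(0.0010441393306815456))
scene blue (array([0.50043354, 0.09755211, 0.19451528]), 113, np.float64(0.0009670233652606532))
cheeks 277 [ 0.44300319 -0.14418937  0.16843331]
head 2021 [ 0.47778691 -0.10681788  0.14751893] ((472.2337646484375, -112.63285064697266), (82.20380401611328, 130.3032989501953), 66.6663818359375)
top red (array([ 0.40481356, -0.22426955,  0.20009682]), 107, np.float64(0.0010515917496728064))
top blue (array([0.49536838, 0.09689379, 0.19559891]), 30, np.float64(0.0010874283783432886))
cheeks 286 [ 0.43838254 -0.14510242  0.17009812]
head 2611 [ 0.47082499 -0.10636884  0.1480073 ] ((470.316650390625, -108.41815948486328), (73.03165435791016, 129.79258728027344), 67.31550598144531)
```

```bash
python3 -m inch '-1 -1 -5 0 255; -5 -4 -10 0 255; -10 -7.5 -12 0 255; -15 -11 -12 0 255; -20 -15 -12 0 255; -25 -18.5 -12 0 255; -30 -22 -12 0 255; -33 -24.5 -12 0 255'
python3 - <<'E'
from h import *
s=manip.sense(); print(s['joint_pos'],s['tcp_rot'])
T=R.from_quat(s['tcp_rot'])
for w in ([.50,-.12,.34],[.404,-.2295,.25]): print(T.inv().apply(np.array(w)-s['tcp_pos'])*100)
E
```

```text
t: 1.5
tcp_pos: [0.4785, 0.3317, 0.3518]
tcp_rot: [0.179, 0.984, -0.0, 0.001]
ft_force: [-0.5, -0.0, 0.0]
finger_gap: 0.0002
[-0.80627403  0.28984035  0.15673937  1.80973808 -0.05044558  1.04505799
  0.58091607] [ 1.78636935e-01  9.83914837e-01 -1.29089491e-05  6.61907393e-04]
[-17.88981496 -41.53059784   1.19128867]
[-12.7399745  -55.15830323  10.1816885 ]
```

```bash
python3 -m inch '-2 -5 0 0 255; -4.5 -10.5 0 0 255; -7 -16 0 0 255; -9.5 -21.5 0 0 255; -12 -27 0 0 255; -14.5 -32.5 0 0 255; -17 -38 0 0 255; -18 -41.5 0 0 255' && python3 -m inch '0.5 -2 0 0 255; 1.5 -4.5 0 0 255; 2.5 -7 0 0 255; 4 -10 0 0 255; 5 -13.5 1 0 255; 5 -13.5 3 0 255; 5 -13.5 6 0 255; 5 -13.5 7 0 255'
python3 - <<'E'
from h import *
s=manip.sense(); print(s['joint_pos'],s['tcp_rot'])
T=R.from_quat(s['tcp_rot'])
for w in ([.404,-.2295,.225],[.404,-.2295,.134]): print(T.inv().apply(np.array(w)-s['tcp_pos'])*100)
f=grab('scene','s1.png')
for c in ('red','blue'): print(knob(f,c))
E
```

```text
t: 2.5
tcp_pos: [0.5006, -0.1204, 0.3519]
tcp_rot: [0.179, 0.984, -0.0, 0.001]
ft_force: [0.4, -0.2, -0.5]
finger_gap: 0.0002
t: 3.5
tcp_pos: [0.4057, -0.224, 0.28]
tcp_rot: [0.176, 0.984, 0.001, -0.002]
ft_force: [-0.1, -0.1, -0.6]
finger_gap: -0.0001
[ 0.00260079  0.21283578  0.48086711  2.13928467 -0.13461959  0.82094264
  1.78337331] [ 1.76063012e-01  9.84377405e-01  7.41966451e-04 -1.54572590e-03]
[-0.04916215 -0.58213722  5.49927514]
[-0.07923238 -0.590477   14.59922163]
(array([ 0.40764681, -0.22489235,  0.19972635]), 86, np.float64(0.0010014810356543948))
(array([0.49974908, 0.09773025, 0.19480596]), 113, np.float64(0.0008475114740823853))
```

View pics/s1.png

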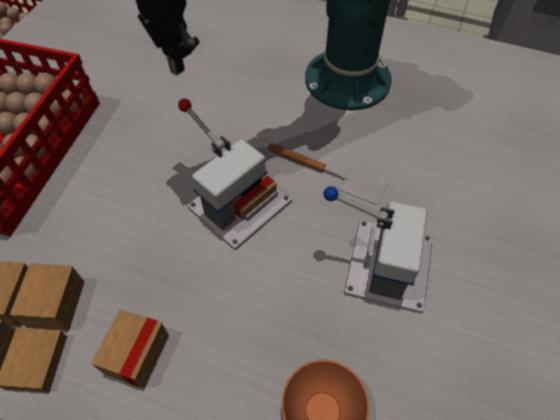

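The scene view shows the shut fingers at (178,70), directly above the red knob at (185,104). Both knobs are where they were, so I'll start pushing down.

```bash
python3 -m inch '0 -0.5 2 0 255; 0 -0.5 4 0 255; 0 -0.5 5.5 0 255; 0 -0.5 6.5 0 255; 0 -0.5 7.3 0 255; 0 -0.5 8.1 0 255; 0 -0.5 8.9 0 255; 0 -0.5 9.7 0 255'
python3 - <<'E'
from h import *
f=grab('scene','s2.png')
for c in ('red','blue'): print(knob(f,c))
f=grab('top','t2.png')
for c in ('red','blue'): print(knob(f,c))
E
```

```text
t: 4.55
tcp_pos: [0.4053, -0.2306, 0.1839]
tcp_rot: [0.177, 0.984, -0.0, 0.0]
ft_force: [-1.0, -0.5, 1.2]
finger_gap: 0.0002
(array([ 0.40407627, -0.23391917,  0.16958102]), 39, np.float64(0.0009683262421487155))
(array([0.49997425, 0.09787952, 0.19468247]), 112, np.float64(0.000841325436754135))
None
(array([0.49801414, 0.09875189, 0.19538122]), 64, np.float64(0.001153162844133487))
```

View pics/s2.png

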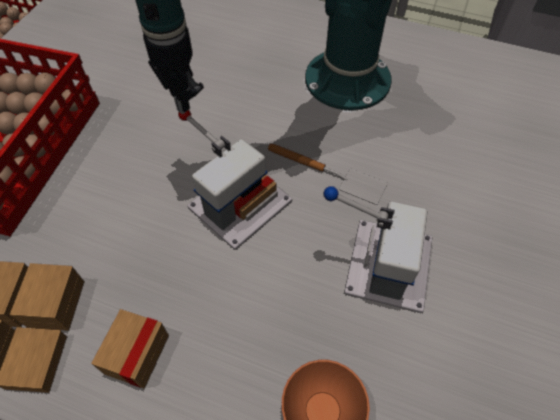

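The scene view shows the fingertips pressing on the red knob at (184,116). The lever is following down and the blue knob hasn't moved. I'll keep going.

```bash
python3 -m inch '0 0 0.7 0 255; 0 0 1.4 0 255; 0 0 2.1 0 255; 0 0 2.8 0 255; 0 0 3.5 0 255; 0 0 4.1 0 255; 0 0 4.6 0 255; 0 0 4.6 0 255'
python3 - <<'E'
from h import *
f=grab('scene','s3.png')
for c in ('red','blue'): print(knob(f,c))
E
```

```text
t: 5.65
tcp_pos: [0.4047, -0.2304, 0.1379]
tcp_rot: [0.177, 0.984, 0.0, -0.0]
ft_force: [-0.5, 0.3, 0.4]
finger_gap: -0.0001
(array([ 0.40719828, -0.22907284,  0.12328093]), 42, np.float64(0.0012170941759794068))
(array([0.49980837, 0.09722204, 0.1948795 ]), 114, np.float64(0.0008057029348588303))
```

View pics/s3.png

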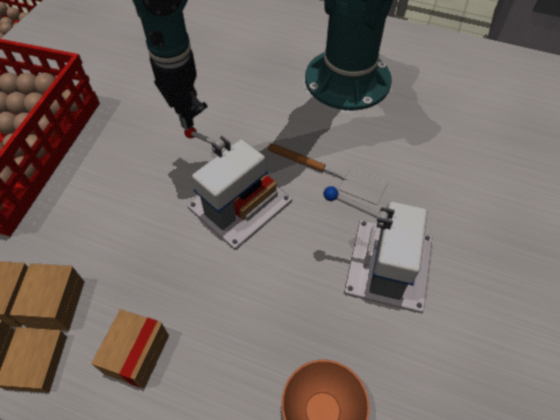

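The knob is at (190,132) and its height is now about 0.124 m. That puts the joint at about 0.97, so I'll ease down to the stop.

```bash
python3 -m inch '0 0 0.1 0 255; 0 0 0.1 0 255; 0 0 0.2 0 255; 0 0 0.2 0 255; 0 0 0.3 0 255; 0 0 0.3 0 255; 0 0 0.4 0 255; 0 0 0.4 0 255'
```

```text
t: 6.7
tcp_pos: [0.4052, -0.2305, 0.1343]
tcp_rot: [0.177, 0.984, -0.0, 0.0]
ft_force: [-0.1, 0.3, 0.1]
finger_gap: 0.0002
```

```bash
python3 -m inch '0 0 0.1 0 255; 0 0 0.1 0 255; 0 0 0.2 0 255; 0 0 0.2 0 255; 0 0 0.2 0 255; 0 0 0.2 0 255; 0 0 0.2 0 255; 0 0 0.2 0 255'
```

```text
t: 7.7
tcp_pos: [0.4053, -0.2305, 0.1333]
tcp_rot: [0.177, 0.984, 0.0, 0.0]
ft_force: [-1.2, 2.1, 13.5]
finger_gap: 0.0001
```

The wrist force rose to 13.5 N, so the lever is on its stop. Next I'll retreat straight up, then move away.

```bash
python3 -m inch '0 0 -1 0 255; 0 0 -3 0 255; 0 0 -6 0 255; 0 0 -10 0 255; 0 0 -14 0 255; 0 -2 -17 0 255; 0 -4 -18 0 255; 0 -5 -18 0 255' && python3 -m inch '0 -2 0 0 255; 0 -4 0 0 255; 0 -6 0 0 255; 0 -6 0 0 255; 0 -6 0 0 255; 0 -6 0 0 255; 0 -6 0 0 255; 0 -6 0 0 255'
python3 - <<'E'
from h import *
for c in ('scene','top'):
    f=grab(c,c+'4.png')
    for k in ('red','blue'): print(c,k,knob(f,k))
print(manip.sense()['joint_vel'].round(3))
E
```

```text
t: 8.7
tcp_pos: [0.3873, -0.2787, 0.3132]
tcp_rot: [0.178, 0.984, -0.0, 0.001]
ft_force: [0.3, -0.3, -0.3]
finger_gap: -0.0001
t: 9.7
tcp_pos: [0.367, -0.3333, 0.3123]
tcp_rot: [0.177, 0.984, 0.0, 0.0]
ft_force: [-0.2, -0.2, -0.3]
finger_gap: -0.0
scene red (array([ 0.40686338, -0.22630235,  0.11993939]), 75, np.float64(0.0010540398570239046))
scene blue (array([0.49943134, 0.09734593, 0.19485707]), 114, np.float64(0.0007930558480534756))
top red (array([ 0.40518768, -0.22428453,  0.12054413]), 95, np.float64(0.0012453353159765685))
top blue (array([0.49602916, 0.09711009, 0.19575741]), 43, np.float64(0.0014097545490244431))
[0.002 0.    0.003 0.    0.    0.    0.001]
```

View pics/scene4.png

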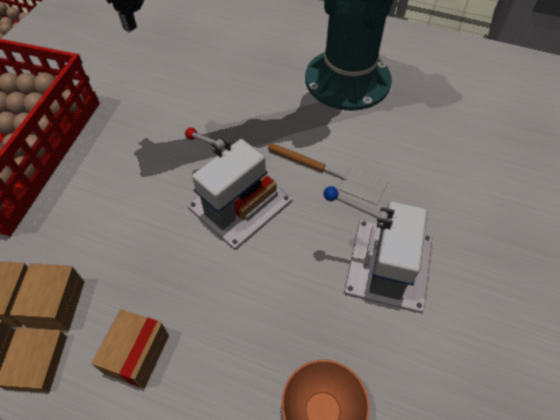

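The red knob now rests at (191,133), about 0.120 m high, which matches the 0.121 m given for fully down. The blue knob is unchanged at (331,193), and the gripper is clear.

```bash
python3 -c "
from station import manip
print(manip.sign_off())"
```

```text
the job is handed in; nothing more can be done
None
```

The red-knobbed stamp's lever is fully down against its stop and released, and I've handed the job in. I shut the fingers, pushed the knob straight down until the wrist force rose to about 13.5 N at the stop, then backed away clear of everything.

- **Red lever:** after letting go, both cameras put the red knob at about 0.120 m, against the 0.121 m given for fully down, so the joint is at about 1.0.
- **Blue lever:** the blue knob stayed within about 1 mm of where it started, in both cameras.
- **Robot:** it was at rest and touching nothing, with wrist force about 0.4 N. The clock read about 10 s of the 29 s allowed.

The two cameras disagreed by 2–5 mm on knob positions, too little to affect the result. In one picture taken during the push, the top camera could not see the red knob because the gripper hid it. No other check failed.

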